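# Roll a roller blank into the V-block and up to its stop

## Task

Roll the long aluminium bar across the plywood board with your fingertips until it drops into the groove of the V-block, then push it along the groove by its end until it is right up against the stop plate. Push lightly: do not pinch the bar or lift it off the board, and leave the other things on the bench where they are.

Things in the scene. Friction and masses are not known exactly. Their poses are not given: they have to be found in the camera images.
- station: Fixed to the bench: plywood board 210 x 240 mm with a dark steel V-block 50 x 240 mm let in flush along its far (+x) edge, both 36 mm high. Origin: centre of the whole 260 x 240 mm underside. x points across the board to the V-block, y along the groove to the upright stop plate (50 wide, 8 thick, 70 mm high) at its +y end, z up. The groove's -y end is open. The bar starts on the plywood.
- groove (a point): Middle of the groove's mouth, level with the board's top: 105 mm from the station's origin in +x, 36 mm up. Axes as the station's. A 90 degree V along y for the full 240 mm, 34 mm wide at the mouth, 17 mm deep; the bar lying in it has its axis 5.6 mm above the mouth. Beyond its far lip: 8 mm of steel, then a drop to the bench.
- stop_face (a point): Point on the face of the stop plate where the axis of a bar lying in the groove meets it: 120 mm from point groove in +y, 5.6 mm above the mouth. Same axes as the station.
- bar: Plain solid aluminium round bar, 32 mm diameter, 140 mm long, about 0.3 kg, free to roll. Origin: middle of its axis, 52 mm above the bench as it lies on the board. Its y axis runs along the bar (within 0.2 rad of the station's y at the start); x, z turn as it rolls. It runs on ahead of a quick push; a sideways push of about its weight rolls it out of the groove again.
- stub: Bystander: short aluminium offcut of the same round, 32 mm diameter, 45 mm high, standing on end on the bench to the right of the station. Origin: centre of its underside.
- clamp: Bystander: dark steel stirrup clamp with a screw, lying flat on the bench to the right of the station, 90 x 74 x 16 mm. Origin: on the bench, in the middle of the U.
- spool: Bystander: black filament spool lying flat on the bench to the left of the station, 200 mm diameter, 65 mm high. Origin: centre of its underside.
- caliper: Bystander: steel caliper with a black slide lying on the bench between the robot and the station, 230 mm long in its y, 10 mm high. Origin: on the bench, under the middle of its beam.
Not all that is in view belongs to the job. Of the things like the bar, leave any that is yellow; of the rest the smaller one is meant.

How it is judged (in metres and radians):
On the way:
1. the bar lies in the groove of the V-block (x of bar in the frame of groove between -0.003 and 0.003 m and z of bar in the frame of groove below 0.008 m and angle between the y axis of bar and the y axis of station, either way round below 0.05 rad), for 0.2 s.
At the end, for the whole second after the job is handed in: The bar lies at rest in the groove (axis within 2 mm of the groove's middle and seated, within 0.03 rad of its direction) with its end within 2.5 mm of the stop plate (x of bar in the frame of groove between -0.002 and 0.002 m and z of bar in the frame of groove between 0.003 and 0.008 m and angle between the y axis of bar and the y axis of station, either way round below 0.03 rad and y of bar in the frame of stop_face between -0.0725 and -0.068 m and linear speed of bar below 0.01 m/s and angular speed of bar below 0.2 rad/s); the robot touches nothing.
It fails at once if the bar is lifted more than 8 mm off the board (height (world z) of bar above 0.06 m).
It fails at once if the bar is pinched or pushed hard (over 25 N) (contact force between the fingers and bar above 25 N).
It fails at once if the offcut, clamp, spool or caliper is moved more than 10 mm (distance of any of stub, clamp, spool, caliper from where it was at the start of the episode above 0.01 m).
It also fails if it takes over 51 s, if anything falls off the work surface, if the arm or the gripper's body presses on something with over 40 N, if the wrist force passes 120 N, or if a joint passes its speed limit or range.

## Robot

A 6-joint arm with a two-finger parallel gripper is mounted at the origin on the work surface. World frame = base frame: x ahead of the robot, y to its left, z up, the work surface at z = 0. Lengths are in mm, angles in rad, forces in N, time in s.
With the tool pointing down it reaches from about 300 to 875 mm from the base axis. Payload 6.4 kg.
Tool frame: the origin (TCP) lies at the very end of the fingers, on their centre line; the grasp point (between the pads) lies ctrl.tcp_to_grasp behind it (ctrl.tcp_to_grasp is the distance from the TCP to the grasp point, in mm); z points along the fingers, y is the line along which they close (so a half turn about z gives the same grasp; the last joint's range is limited). The gripper opens to 88 mm and grips with 3 to 60 N. Pads are 18 mm wide; open, the fingers measure 123 mm over their backs; the gripper's body (75 mm by 187 mm) begins 45 mm behind the grasp point.
Start: joints at [1.03, 0.181, 1.607, -0, 1.354, -0.206], TCP at [188.923, 543.092, 238.714] pointing down, gripper open.
Joint ranges: [-2.99, 2.99], [-0.89, 2.07], [0.3, 2.58], [-1.14, 4.28], [0, 2.63], [-3.12, 3.12]. Speed limits (rad/s): [2.57, 2.57, 3.01, 3.14, 3.14, 3.14].

## Interface

Orientations are given as a 3x3 rotation matrix whose columns are the frame's x, y, z axes.
In Python, from cell import ctrl, eyes gives the robot as it stands.
- The arm moves only by the tool carry_out, never from a script. Its argument "plan" is a list of rows, each an object with "claw": the opening, from 0 (shut) to 1 (fully open); "translation": the shift along the tool's x, y, z in units of 150 mm (1.0 is 150 mm), a list of three; "dr": the turn, a rotation vector about the tool's x, y, z in units of 90 degrees (1.0 is 90 degrees), a list of three. In form: [{"claw": claw, "translation": [tx, ty, tz], "dr": [wx, wy, wz]}, ...]. A call has 1 to 20 rows; each row shifts and turns the commanded pose from where the row before left it, along the tool's axes as they then stand; what a row does not reach is not made up. A row lasts 1/12 s, in which the tool goes at most 41.7 mm and 7.16 degrees, less where a joint would pass 70% of its speed; a pose out of reach is approached as far as the arm can. A call with a number of a shift or a turn outside -1 to 1 is refused whole. A call with a gripper value outside its range is refused whole. The fingers move at their own pace and stop on an object; "grip_force" is the grip in N (left out, the last holds). Time passes only in rows, so rows that do not move let the fingers close. It gives the time, the measured TCP pose, the force, the opening and the grip force at its end, in the units of the state.
- ctrl.read_state(): the state, without advancing time (a new reading comes with each control period).
- eyes.grab_frame(name): name is "scene" or "top" or "wrist"; returns a dict with "frame" (400x640x3 uint8, red, green, blue), "vfov" (degrees; the focal length in pixels is half the picture's height over the tangent of half this angle, whatever the lens; pixels are square), "cx", "cy" (the principal point, pixels), "k1" (the pictures are not rectified: a ray, as slopes to the right and down, at radius r is drawn at 1 + k1 r^2 times it, then the intrinsics apply), "R" (3x3) and "t" (3): a world point X has camera coordinates R X + t; the wrist camera has in their place "mount" (4x4, takes a point from camera to tool coordinates, whose origin is the TCP and whose axes are the flange's). Camera axes: x right, y down, z forward; pixel columns grow to the right and rows downward; lengths in mm; the calibration is good to about 2 mm. A picture is of the moment at which its call begins: read the wrist's pose just before it. There is no depth.
- ctrl.finish_job(): hands the job in; it is judged then, once.
Trained networks look in the newest picture that a camera, given by its name, has taken for a name from the list of things; names that differ only in an ending like _2 or _b are one class to them, and where a whole thing is asked for, a point or a joint stands for the part that bears it (a point fixed in the world has none). Each returns a list of dicts, best first, with "p" (0 to 1); they miss things now and then, are a little off and sometimes report something else, mostly with a low value. They report only what shows in the picture. A call takes as long as a camera call. They do not tell look-alikes from the thing itself.
- eyes.find_in(query, camera): "centre" ([x, y, z] in mm, in world coordinates, good to about 4 mm: the middle of the surface that is visible of it).
- eyes.outline_of(query, camera): "pixels" (400x640 bool, what is visible of it).
- eyes.pinpoint(query, camera): "centre" ([x, y, z] in mm, in world coordinates, good to about 4 mm: a listed point, or the origin of a listed thing).
The state is a dict: "t": time; "joints": joint angles; "joint_vel": joint speeds; "tau": joint torques, N m; "eef_pos": TCP position; "tcp_rot": TCP orientation; "force": force on the tool from outside, world axes, zero at the start; "moment": the same for the moment, N m; "opening": opening from 0.0 (shut) to 1.0 (fully open); "grasp_force": force on a finger pad.
Only numpy, scipy, OpenCV 4.12 (cv2) and the standard library are available. Lean on these libraries where they do the work, as an engineer would, in place of code of your own. Each camera call takes 0.05 s, during which the arm holds its last target. There are 200 camera calls.

## Working session

There is one attempt and no reset: what is moved stays moved. The work goes in short steps, Python scripts to look and compute and a tool call to move; the robot and the scene stay as the last step left them, time stands still between calls to the robot, and variables do not carry over. Pictures are saved under pics/ and viewed, at most 10 in all, crops included, and the job is handed in when it is done.

Besides the shell and the picture viewer there is one more tool, called after "Emit:" in YAML: its name, and indented under it one key for each argument. carry_out: Moves the arm, as the interface text tells. Its arguments: {"type":"object","properties":{"plan":{"type":"array","items":{"type":"object","properties":{"claw":{"type":"number"},"translation":{"type":"array","items":{"type":"number","minimum":-1,"maximum":1}},"dr":{"type":"array","items":{"type":"number","minimum":-1,"maximum":1}}}}},"grip_force":{"type":"number"}},"required":["plan"]}

```bash
mkdir -p pics
cat > h.py <<'E'
import numpy as np, cv2
from cell import ctrl, eyes
def cam(f):
    h=f["frame"].shape[0]; fl=h/2/np.tan(np.radians(f["vfov"])/2); return fl
def proj(f,X):
    c=np.asarray(f["R"])@np.asarray(X,float)+np.asarray(f["t"]); s=c[:2]/c[2]; s=s*(1+f["k1"]*(s@s)); return s*cam(f)+[f["cx"],f["cy"]]
def ray(f,p):
    d=(np.asarray(p,float)-[f["cx"],f["cy"]])/cam(f); s=d.copy()
    for _ in range(20): s=d/(1+f["k1"]*(s@s))
    R=np.asarray(f["R"]); t=np.asarray(f["t"]); return -R.T@t, R.T@np.array([s[0],s[1],1])
def atz(f,p,z):
    o,d=ray(f,p); return o+d*(z-o[2])/d[2]
def save(f,n,crop=None,s=1):
    im=f["frame"][:,:,::-1]
    if crop: im=im[crop[1]:crop[3],crop[0]:crop[2]]
    cv2.imwrite("pics/"+n,cv2.resize(im,None,fx=s,fy=s))
E
python3 - <<'E'
from h import *
np.set_printoptions(precision=1,suppress=True)
S=ctrl.read_state(); print(S["t"],S["eef_pos"],np.array(S["tcp_rot"]).round(2).tolist(),ctrl.tcp_to_grasp,S["opening"])
a=eyes.grab_frame("scene");b=eyes.grab_frame("top")
save(a,"s0.png");save(b,"t0.png")
for c,f in(("scene",a),("top",b)):
    for q in("bar","station","groove","stop_face","stub","clamp","spool","caliper"):
        for r in eyes.pinpoint(q,c)[:4]: print(c,q,round(r["p"],2),np.array(r["centre"]),proj(f,r["centre"]))
E
```

```text
0.0 [188.6 542.6 237.8] [[-0.94, 0.33, -0.0], [0.33, 0.94, -0.0], [0.0, -0.0, -1.0]] 18.700000000000003 0.9989246306851539
scene bar 0.96 [834.2 -66.9  15.6] [261.7 291.3]
scene bar 0.77 [507.5 -55.6  51.2] [309.2 184.8]
scene bar 0.72 [ 534.3 -411.5   20. ] [171.3 184.5]
scene station 0.73 [555.9 -33.8   0.9] [313.5 214. ]
scene groove 0.61 [655.9 -10.6  31.9] [314.3 229.3]
scene stop_face 0.76 [627.2 108.   40.6] [372.1 225.6]
scene stub 0.72 [ 530.4 -241.7   -1.5] [235.4 198.8]
scene clamp 0.84 [ 654.3 -228.7    4.3] [219.4 225.8]
scene spool 0.77 [529.1 245.2  -0.7] [433.2 223.5]
scene caliper 0.74 [367.1 -86.   -2.7] [309.8 176. ]
top bar 0.97 [831.1 -62.1  15.8] [325.9 116.5]
top bar 0.73 [ 537.7 -416.4   20.9] [453.5 211.4]
top bar 0.65 [512.4 -52.1  52.8] [326.6 222.3]
top bar 0.21 [653.9 -16.1  37.1] [312.  173.7]
top station 0.86 [549.4 -34.9   2.5] [319.5 211.8]
top groove 0.98 [654.1 -15.5  35.6] [311.8 173.8]
top stop_face 0.74 [630.6 106.8  41.8] [268.5 182.4]
top stub 0.52 [ 535.7 -249.6   -0.8] [394.  214.8]
top clamp 0.77 [ 647.4 -230.8   -1.5] [385.4 177.2]
top spool 0.77 [524.1 245.9  -2.6] [221.5 223.4]
top caliper 0.88 [364.8 -88.8   0.7] [340.7 276.5]
```

View pics/s0.png

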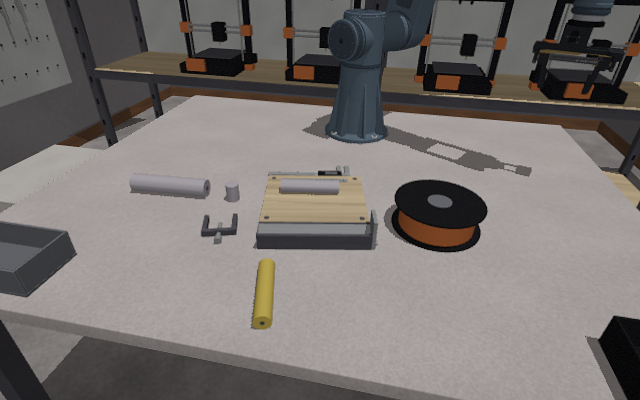

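View pics/t0.png

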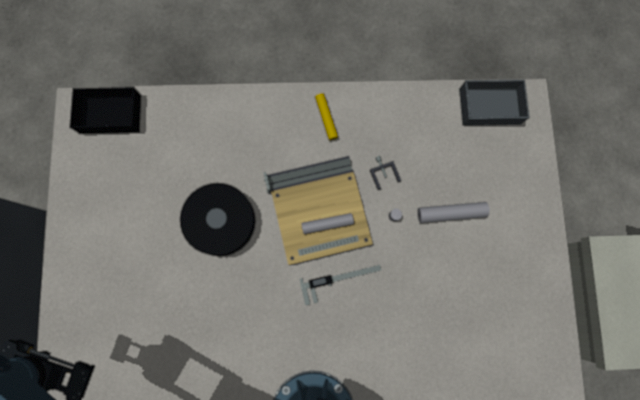

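Candidates like the bar:
- Yellow round: scene (264,292), top (327,117). Excluded by its colour.
- Large grey round on the bench: scene (170,186), top (453,212).
- Smaller grey bar on the plywood: scene (309,187), top (328,224). This is the one described.

The stop plate is at scene (374,228) and the groove at top (311,174).

Run:
```python
from h import *
np.set_printoptions(precision=3,suppress=True)
a=eyes.grab_frame("scene");b=eyes.grab_frame("top")
im=np.hstack([cv2.resize(a["frame"][150:260,240:390],(390,286)),cv2.resize(b["frame"][150:270,250:390],(390,286))])
cv2.imwrite("pics/crop.png",im[:,:,::-1])
ax={}
for c,f in(("scene",a),("top",b)):
    for r in eyes.outline_of("bar",c):
        ys,xs=np.nonzero(r["pixels"]); P=np.array([atz(f,p,52)[:2] for p in np.c_[xs,ys]])
        (cx,w,an)=cv2.minAreaRect(P.astype(np.float32)); print(c,r["p"],xs.mean(),ys.mean(),np.array(cx),np.array(w),an)
    for r in eyes.outline_of("station",c)[:1]:
        ys,xs=np.nonzero(r["pixels"]); P=np.array([atz(f,p,36)[:2] for p in np.c_[xs,ys]])
        (cx,w,an)=cv2.minAreaRect(P.astype(np.float32)); print(c,"station",np.array(cx),np.array(w),an)
# to-go in tool axes to view pose over the station
S=ctrl.read_state(); R=np.array(S["tcp_rot"]); d=np.array([500,-45,290])-S["eef_pos"]; print(R.T@d/150, (R.T@d/150)/17)
print(eyes.grab_frame("wrist")["mount"])
```

```text
scene 0.74 310.05313351498637 185.45367847411444 [510.529 -54.302] [ 62.767 143.386] 9.499154090881348
scene 0.69 170.2536023054755 184.078530259366 [ 579.21  -385.612] [ 82.383 221.88 ] 3.3090405464172363
scene 0.57 264.278728606357 294.5550122249389 [863.021 -49.763] [158.175  29.474] 15.544626235961914
scene station [572.838 -19.89 ] [311.449 257.838] 12.69588851928711
top 0.95 325.4886128364389 116.20910973084887 [818.507 -59.458] [143.449  31.735] 15.106101989746094
top 0.93 326.839863713799 223.3594548551959 [509.158 -52.419] [ 32.319 141.418] 9.430910110473633
top 0.73 317.37865013774103 208.9192837465565 [549.387 -26.404] [261.954 246.84 ] 11.865921020507812
top 0.71 452.92573839662447 212.25822784810126 [ 531.079 -406.395] [ 48.333 209.399] 3.3468024730682373
top station [551.098 -25.681] [265.483 253.191] 11.644587516784668
[-3.247 -3.021 -0.342] [-0.191 -0.178 -0.02 ]
[[  -0.      -0.954   -0.298   75.937]
 [   1.      -0.001    0.001   -0.906]
 [  -0.001   -0.298    0.954 -145.297]
 [   0.       0.       0.       1.   ]]
```

View pics/crop.png

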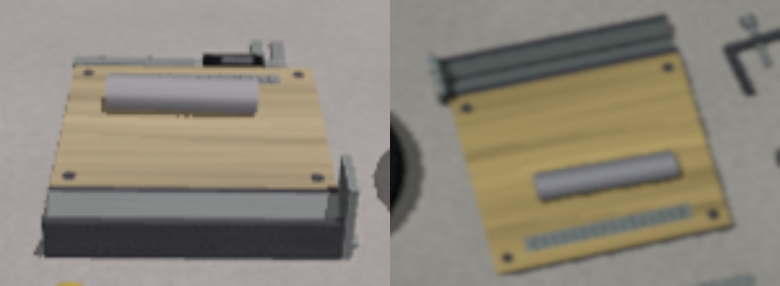

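The crop shows a small grey bar lying alone on the plywood, with the groove on its far side and the stop plate at the +y end. That matches the description. Next I move to a viewing pose over the station.

Emit:
carry_out:
  plan:
    - {"claw":1,"translation":[-0.191,-0.178,-0.02],"dr":[0,0,0]}
    - {"claw":1,"translation":[-0.191,-0.178,-0.02],"dr":[0,0,0]}
    - {"claw":1,"translation":[-0.191,-0.178,-0.02],"dr":[0,0,0]}
    - {"claw":1,"translation":[-0.191,-0.178,-0.02],"dr":[0,0,0]}
    - {"claw":1,"translation":[-0.191,-0.178,-0.02],"dr":[0,0,0]}
    - {"claw":1,"translation":[-0.191,-0.178,-0.02],"dr":[0,0,0]}
    - {"claw":1,"translation":[-0.191,-0.178,-0.02],"dr":[0,0,0]}
    - {"claw":1,"translation":[-0.191,-0.178,-0.02],"dr":[0,0,0]}
    - {"claw":1,"translation":[-0.191,-0.178,-0.02],"dr":[0,0,0]}
    - {"claw":1,"translation":[-0.191,-0.178,-0.02],"dr":[0,0,0]}
    - {"claw":1,"translation":[-0.191,-0.178,-0.02],"dr":[0,0,0]}
    - {"claw":1,"translation":[-0.191,-0.178,-0.02],"dr":[0,0,0]}
    - {"claw":1,"translation":[-0.191,-0.178,-0.02],"dr":[0,0,0]}
    - {"claw":1,"translation":[-0.191,-0.178,-0.02],"dr":[0,0,0]}
    - {"claw":1,"translation":[-0.191,-0.178,-0.02],"dr":[0,0,0]}
    - {"claw":1,"translation":[-0.191,-0.178,-0.02],"dr":[0,0,0]}
    - {"claw":1,"translation":[-0.191,-0.178,-0.02],"dr":[0,0,0]}

```text
t: 2.67
eef_pos: [500.4, -47.7, 290.1]
tcp_rot: [[-0.944, 0.329, 0.001], [0.329, 0.944, -0.0], [-0.001, 0.0, -1.0]]
force: [0.7, -0.0, 0.3]
opening: 0.999
grasp_force: 0.0
```

Emit:
carry_out:
  plan:
    - {"claw":1,"translation":[0,0,0],"dr":[0,0,-0.068]}
    - {"claw":1,"translation":[0,0,0],"dr":[0,0,-0.068]}
    - {"claw":1,"translation":[0,0,0],"dr":[0,0,-0.068]}
    - {"claw":1,"translation":[0,0,0],"dr":[0,0,-0.068]}
    - {"claw":1,"translation":[0,0,0],"dr":[0,0,-0.068]}
    - {"claw":1,"translation":[0,0,0],"dr":[0,0,0]}
    - {"claw":1,"translation":[0,0,0],"dr":[0,0,0]}

```text
t: 3.25
eef_pos: [499.8, -45.7, 289.8]
tcp_rot: [[-0.981, -0.195, 0.0], [-0.195, 0.981, -0.0], [-0.0, -0.0, -1.0]]
force: [-0.6, -0.2, 0.3]
opening: 0.997
grasp_force: 0.0
```

```bash
cat >> h.py <<'E'
def wrist():
    S=ctrl.read_state(); f=eyes.grab_frame("wrist"); R=np.array(S["tcp_rot"]); M=np.array(f["mount"])
    Rc=R@M[:3,:3]; o=np.array(S["eef_pos"])+R@M[:3,3]; f["R"]=Rc.T; f["t"]=-Rc.T@o; return S,f
E
python3 - <<'E'
from h import *
np.set_printoptions(precision=1,suppress=True)
S,f=wrist(); save(f,"w0.png")
for q in("bar","groove","stop_face","station"):
    for r in eyes.pinpoint(q,"wrist")[:3]: print(q,round(r["p"],2),np.array(r["centre"]),proj(f,r["centre"]))
for r in eyes.outline_of("bar","wrist"):
    ys,xs=np.nonzero(r["pixels"]); P=np.array([atz(f,p,52)[:2] for p in np.c_[xs,ys]])
    (cx,w,an)=cv2.minAreaRect(P.astype(np.float32)); print(r["p"],xs.mean(),ys.mean(),np.array(cx),np.array(w),an)
E
```

```text
bar 0.89 [511.7 -55.4  51.9] [308.4 176. ]
bar 0.8 [ 534.4 -409.    18.6] [ 25.1 133.8]
bar 0.74 [830.6 -64.8  15.4] [264.8 366.8]
groove 0.89 [654.9 -11.4  38.8] [321.  282.9]
stop_face 0.77 [630.4 107.3  39.1] [411.6 282.2]
station 0.7 [556.9 -38.   -2.3] [315.7 201.5]
0.92 309.87851019804907 175.22021874076265 [510.5 -54.1] [ 33.7 144.7] 10.07746410369873
0.71 266.41951219512197 375.45463414634145 [811.4 -60.4] [87.7 32. ] 15.074289321899414
0.62 53.025442753803944 139.5076078822649 [ 526.7 -349.1] [ 44.7 127.9] 3.120849132537842
```

View pics/w0.png

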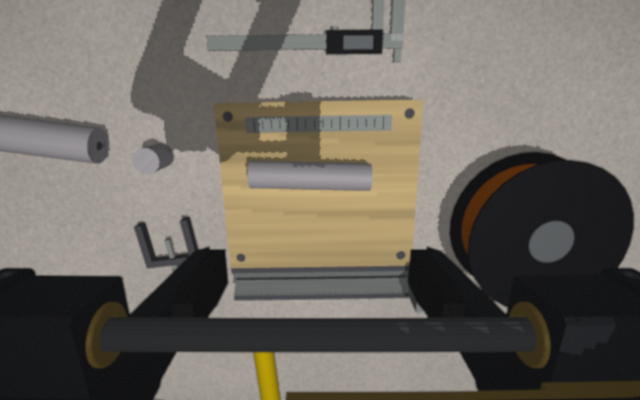

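The wrist view shows the bar at (310,176), plywood corners near (216,104), (424,100), (410,266) and (233,268), and the groove around row 283 between the fingers. I'll get the station pose by fitting the plywood's 210×240 rectangle.

```bash
cat > fit.py <<'E'
from h import *
np.set_printoptions(precision=2,suppress=True)
def ply(f):
    hsv=cv2.cvtColor(f["frame"],cv2.COLOR_RGB2HSV); m=((hsv[...,0]>10)&(hsv[...,0]<28)&(hsv[...,1]>70)&(hsv[...,2]>50)).astype(np.uint8)
    n,l,st,c=cv2.connectedComponentsWithStats(m); i=[k for k in range(1,n) if st[k,4]>800]; i=min(i,key=lambda k:np.linalg.norm(c[k]-proj(f,[540,-40,36])))
    ct=max(cv2.findContours((l==i).astype(np.uint8),cv2.RETR_EXTERNAL,cv2.CHAIN_APPROX_NONE)[0],key=len)[:,0]
    P=np.array([atz(f,p,36)[:2] for p in cv2.convexHull(ct)[:,0]]); c,w,a=cv2.minAreaRect(P.astype(np.float32))
    if a>45: a-=90; w=w[::-1]
    a=np.radians(a); X=np.array([np.cos(a),np.sin(a)])
    print("ply",np.array(c),np.array(w),"yaw",a,"groove",np.array(c)+130*X)
S,f=wrist(); ply(f)
for n in("top","scene"): ply(eyes.grab_frame(n))
E
python3 fit.py
```

```text
ply [529.68 -38.67] [210.32 238.75] yaw 0.21204245059924937 groove [656.77 -11.31]
ply [454.77 -31.52] [ 82.84 192.95] yaw 0.10467370739993662 groove [584.06 -17.93]
ply [847.61 -56.51] [161.84  30.54] yaw 0.26678569088713205 groove [973.01 -22.24]
```

Wrist fit: 210.3×238.8 mm, as it should be. That gives the groove at (656.8,-11.3) and a yaw of about 0.21. The bar is at groove x≈-152, y≈-11. I'll go down behind it with both fingers open along the bar.

Emit:
carry_out:
  plan:
    - {"claw":1,"translation":[0.228,-0.067,0],"dr":[0,0,-0.009]}
    - {"claw":1,"translation":[0,0,0.234],"dr":[0,0,0]}
    - {"claw":1,"translation":[0,0,0.234],"dr":[0,0,0]}
    - {"claw":1,"translation":[0,0,0.234],"dr":[0,0,0]}
    - {"claw":1,"translation":[0,0,0.234],"dr":[0,0,0]}
    - {"claw":1,"translation":[0,0,0.234],"dr":[0,0,0]}
    - {"claw":1,"translation":[0,0,0.234],"dr":[0,0,0]}
    - {"claw":1,"translation":[0,0,0.118],"dr":[0,0,0]}
    - {"claw":1,"translation":[0,0,0.1],"dr":[0,0,0]}
    - {"claw":1,"translation":[0,0,0],"dr":[0,0,0]}
    - {"claw":1,"translation":[0,0,0],"dr":[0,0,0]}

```text
t: 4.62
eef_pos: [467.8, -62.1, 46.0]
tcp_rot: [[-0.977, -0.212, -0.002], [-0.212, 0.977, 0.001], [0.002, 0.001, -1.0]]
force: [-0.3, 0.7, 0.0]
opening: 0.999
grasp_force: 0.0
```

```bash
cat > bar.py <<'E'
from h import *
np.set_printoptions(precision=1,suppress=True)
G=np.array([656.8,-11.3]); a=.21; B=np.array([[np.cos(a),np.sin(a)],[-np.sin(a),np.cos(a)]])
S,f=wrist(); print(S["t"],"tcp",B@(np.array(S["eef_pos"][:2])-G),S["eef_pos"][2],"F",np.array(S["force"]))
if __name__=="__main__":
  import sys
  if len(sys.argv)>1: save(f,sys.argv[1])
  for c in("wrist","top","scene"):
    if c!="wrist": f=eyes.grab_frame(c)
    for r in eyes.pinpoint("bar",c):
        v=B@(np.array(r["centre"][:2])-G)
        if abs(v[0])<180 and abs(v[1])<130 and r["centre"][2]>28: print(c,round(r["p"],2),"bar in groove frame",v,r["centre"][2])
    for r in eyes.outline_of("bar",c):
        ys,xs=np.nonzero(r["pixels"]); P=np.array([B@(atz(f,p,48)[:2]-G) for p in np.c_[xs,ys]])
        (cx,w,an)=cv2.minAreaRect(P.astype(np.float32))
        if abs(cx[0])<180 and abs(cx[1])<130: print(c,"  outline",np.array(cx),np.array(w),an, "y",P[:,1].min(),P[:,1].max())
E
python3 bar.py
```

```text
4.6167 tcp [-195.5  -10.3] 45.98339298571535 F [-0.3  0.7  0. ]
wrist 0.92 bar in groove frame [-151.3   -9.8] 49.6
wrist   outline [-147.3  -10.5] [161.9  44.3] 87.86344909667969 y -92.05857163175531 69.84003468876193
top 0.64 bar in groove frame [-2.9 -2.4] 35.7
top   outline [148.5 -81.3] [147.5  32. ] 3.8402905464172363 y -101.47599674097037 -62.56797458428305
scene 0.62 bar in groove frame [-152.   -11.8] 54.3
scene   outline [-159.2  -11.6] [144.6  64.4] 87.73870849609375 y -82.96168792703563 61.46958548372898
```

Emit:
carry_out:
  plan:
    - {"claw":1,"translation":[-0.016,0,0.008],"dr":[0,0,0]}
    - {"claw":1,"translation":[-0.016,0,0],"dr":[0,0,0]}
    - {"claw":1,"translation":[-0.016,0,0],"dr":[0,0,0]}
    - {"claw":1,"translation":[-0.016,0,0],"dr":[0,0,0]}
    - {"claw":1,"translation":[-0.016,0,0],"dr":[0,0,0]}
    - {"claw":1,"translation":[-0.016,0,0],"dr":[0,0,0]}
    - {"claw":1,"translation":[-0.016,0,0],"dr":[0,0,0]}
    - {"claw":1,"translation":[-0.016,0,0],"dr":[0,0,0]}
    - {"claw":1,"translation":[-0.016,0,0],"dr":[0,0,0]}
    - {"claw":1,"translation":[-0.016,0,0],"dr":[0,0,0]}
    - {"claw":1,"translation":[-0.016,0,0],"dr":[0,0,0]}
    - {"claw":1,"translation":[-0.016,0,0],"dr":[0,0,0]}
    - {"claw":1,"translation":[-0.016,0,0],"dr":[0,0,0]}
    - {"claw":1,"translation":[-0.016,0,0],"dr":[0,0,0]}
    - {"claw":1,"translation":[-0.016,0,0],"dr":[0,0,0]}
    - {"claw":1,"translation":[-0.016,0,0],"dr":[0,0,0]}
    - {"claw":1,"translation":[-0.016,0,0],"dr":[0,0,0]}
    - {"claw":1,"translation":[-0.016,0,0],"dr":[0,0,0]}
    - {"claw":1,"translation":[-0.016,0,0],"dr":[0,0,0]}
    - {"claw":1,"translation":[-0.016,0,0],"dr":[0,0,0]}

```text
t: 6.73
eef_pos: [515.4, -52.0, 45.2]
tcp_rot: [[-0.977, -0.212, 0.0], [-0.212, 0.977, 0.0], [-0.0, 0.0, -1.0]]
force: [-0.9, -0.6, 0.6]
opening: 0.999
grasp_force: 0.2
```

```bash
python3 bar.py
```

```text
6.7333 tcp [-146.8  -10.3] 45.22034088566247 F [-0.9 -0.6  0.6]
wrist 0.78 bar in groove frame [-116.7   -8.7] 52.1
wrist   outline [-113.4   -8.8] [149.7  41.9] 87.77661895751953 y -84.38105493936118 65.22437478232294
top   outline [148.9 -81.8] [148.4  34.4] 3.243506908416748 y -101.62030295552005 -61.19897676169481
scene 0.94 bar in groove frame [-115.5  -14. ] 52.8
scene   outline [-120.8  -13.1] [147.1  64.8] 88.75794219970703 y -86.31396003396715 60.1478101707992
```

Emit:
carry_out:
  plan:
    - {"claw":1,"translation":[-0.016,0,0],"dr":[0,0,0]}
    - {"claw":1,"translation":[-0.016,0,0],"dr":[0,0,0]}
    - {"claw":1,"translation":[-0.016,0,0],"dr":[0,0,0]}
    - {"claw":1,"translation":[-0.016,0,0],"dr":[0,0,0]}
    - {"claw":1,"translation":[-0.016,0,0],"dr":[0,0,0]}
    - {"claw":1,"translation":[-0.016,0,0],"dr":[0,0,0]}
    - {"claw":1,"translation":[-0.016,0,0],"dr":[0,0,0]}
    - {"claw":1,"translation":[-0.016,0,0],"dr":[0,0,0]}
    - {"claw":1,"translation":[-0.016,0,0],"dr":[0,0,0]}
    - {"claw":1,"translation":[-0.016,0,0],"dr":[0,0,0]}
    - {"claw":1,"translation":[-0.016,0,0],"dr":[0,0,0]}
    - {"claw":1,"translation":[-0.016,0,0],"dr":[0,0,0]}
    - {"claw":1,"translation":[-0.016,0,0],"dr":[0,0,0]}
    - {"claw":1,"translation":[-0.016,0,0],"dr":[0,0,0]}
    - {"claw":1,"translation":[-0.016,0,0],"dr":[0,0,0]}
    - {"claw":1,"translation":[-0.016,0,0],"dr":[0,0,0]}
    - {"claw":1,"translation":[-0.016,0,0],"dr":[0,0,0]}
    - {"claw":1,"translation":[-0.016,0,0],"dr":[0,0,0]}
    - {"claw":1,"translation":[-0.016,0,0],"dr":[0,0,0]}
    - {"claw":1,"translation":[-0.016,0,0],"dr":[0,0,0]}

```text
t: 8.85
eef_pos: [562.3, -41.9, 45.2]
tcp_rot: [[-0.977, -0.212, -0.0], [-0.212, 0.977, 0.0], [0.0, 0.0, -1.0]]
force: [-0.7, -0.1, 0.2]
opening: 0.999
grasp_force: 0.2
```

Emit:
carry_out:
  plan:
    - {"claw":1,"translation":[-0.016,0,0],"dr":[0,0,0]}
    - {"claw":1,"translation":[-0.016,0,0],"dr":[0,0,0]}
    - {"claw":1,"translation":[-0.016,0,0],"dr":[0,0,0]}
    - {"claw":1,"translation":[-0.016,0,0],"dr":[0,0,0]}
    - {"claw":1,"translation":[-0.016,0,0],"dr":[0,0,0]}
    - {"claw":1,"translation":[-0.016,0,0],"dr":[0,0,0]}
    - {"claw":1,"translation":[-0.016,0,0],"dr":[0,0,0]}
    - {"claw":1,"translation":[-0.016,0,0],"dr":[0,0,0]}
    - {"claw":1,"translation":[-0.016,0,0],"dr":[0,0,0]}
    - {"claw":1,"translation":[-0.016,0,0],"dr":[0,0,0]}
    - {"claw":1,"translation":[-0.016,0,0],"dr":[0,0,0]}
    - {"claw":1,"translation":[-0.016,0,0],"dr":[0,0,0]}

```text
t: 9.85
eef_pos: [590.5, -35.8, 45.2]
tcp_rot: [[-0.977, -0.212, 0.0], [-0.212, 0.977, -0.0], [-0.0, -0.0, -1.0]]
force: [-0.8, 0.4, 0.0]
opening: 0.996
grasp_force: 0.2
```

```bash
python3 bar.py w1.png
```

```text
9.85 tcp [-70.  -10.1] 45.234610118135954 F [-0.8  0.4  0. ]
wrist 0.79 bar in groove frame [-42.8 -12. ] 54.0
wrist   outline [-36.5  -9.9] [149.3  41.4] 87.85772705078125 y -85.23952333547291 64.00880844205695
top   outline [148.3 -79.7] [147.5  34.6] 4.108659744262695 y -100.2982828961428 -61.92513325685341
top   outline [-44.4  31.8] [16.7 14.2] 76.5185775756836 y 22.64649585571514 39.57695938504859
scene 0.8 bar in groove frame [-41.5 -17.8] 53.1
scene   outline [-44.8 -15.6] [ 58.8 142.4] 0.9367052912712097 y -87.10625263155923 55.41862727837205
```

View pics/w1.png

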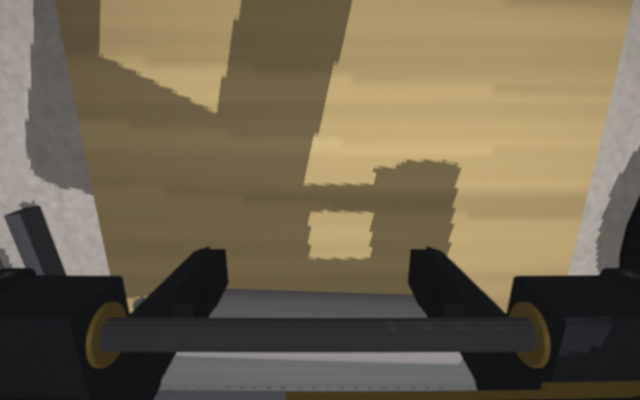

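The bar sits squarely in front of both fingertips, with its grey top showing from (225,290) to (410,295). Now the last stretch, slower.

Emit:
carry_out:
  plan:
    - {"claw":1,"translation":[-0.012,0,0],"dr":[0,0,0]}
    - {"claw":1,"translation":[-0.012,0,0],"dr":[0,0,0]}
    - {"claw":1,"translation":[-0.012,0,0],"dr":[0,0,0]}
    - {"claw":1,"translation":[-0.012,0,0],"dr":[0,0,0]}
    - {"claw":1,"translation":[-0.012,0,0],"dr":[0,0,0]}
    - {"claw":1,"translation":[-0.012,0,0],"dr":[0,0,0]}
    - {"claw":1,"translation":[-0.012,0,0],"dr":[0,0,0]}
    - {"claw":1,"translation":[-0.012,0,0],"dr":[0,0,0]}
    - {"claw":1,"translation":[-0.012,0,0],"dr":[0,0,0]}
    - {"claw":1,"translation":[-0.012,0,0],"dr":[0,0,0]}
    - {"claw":1,"translation":[-0.012,0,0],"dr":[0,0,0]}
    - {"claw":1,"translation":[-0.012,0,0],"dr":[0,0,0]}
    - {"claw":1,"translation":[-0.012,0,0],"dr":[0,0,0]}
    - {"claw":1,"translation":[-0.012,0,0],"dr":[0,0,0]}
    - {"claw":1,"translation":[-0.012,0,0],"dr":[0,0,0]}

```text
t: 11.55
eef_pos: [616.9, -30.1, 45.2]
tcp_rot: [[-0.977, -0.212, 0.0], [-0.212, 0.977, -0.0], [-0.0, -0.0, -1.0]]
force: [0.0, -0.4, 0.6]
opening: 1.002
grasp_force: 0.0
```

```bash
python3 bar.py
```

```text
11.55 tcp [-43. -10.] 45.249099620609094 F [ 0.  -0.4  0.6]
wrist 0.72 bar in groove frame [ -8.9 -12.1] 45.5
wrist   outline [ -6.6 -13.2] [149.4  41.9] 89.99781036376953 y -87.95354623429434 61.46872773775338
top   outline [151.4 -81.4] [137.6  30. ] 2.3114116191864014 y -98.24150989183207 -64.66082771098662
scene 0.65 bar in groove frame [ -0.4 -15.4] 43.8
scene   outline [  7.1 -15. ] [139.8  49.8] 89.30438232421875 y -84.64213214404369 55.15778745184105
```

The height readings (44–45) suggest it dropped in. I'll back off, rise, close the claw and look.

Emit:
carry_out:
  plan:
    - {"claw":1,"translation":[0.1,0,0],"dr":[0,0,0]}
    - {"claw":1,"translation":[0.05,0,-0.05],"dr":[0,0,0]}
    - {"claw":1,"translation":[0,0,-0.2],"dr":[0,0,0]}
    - {"claw":0,"translation":[0.1,0,-0.22],"dr":[0,0,0]}
    - {"claw":0,"translation":[0.1,0,-0.22],"dr":[0,0,0]}
    - {"claw":0,"translation":[0.1,0,-0.22],"dr":[0,0,0]}
    - {"claw":0,"translation":[0.1,-0.1,-0.22],"dr":[0,0,0]}
    - {"claw":0,"translation":[0,-0.15,0],"dr":[0,0,0]}
    - {"claw":0,"translation":[0,-0.15,0],"dr":[0,0,0]}
    - {"claw":0,"translation":[0,-0.15,0],"dr":[0,0,0]}
    - {"claw":0,"translation":[0,-0.16,0],"dr":[0,0,0]}
    - {"claw":0,"translation":[0,0,0],"dr":[0,0,0]}
    - {"claw":0,"translation":[0,0,0],"dr":[0,0,0]}

```text
t: 13.08
eef_pos: [558.3, -152.5, 215.1]
tcp_rot: [[-0.978, -0.21, 0.0], [-0.21, 0.978, 0.0], [-0.0, 0.0, -1.0]]
force: [-0.1, -0.6, -0.8]
opening: 0.264
grasp_force: 0.0
```

```bash
python3 bar.py w2.png; python3 -c "
from h import *
S,f=wrist()
for q in('groove','stop_face'):
    for r in eyes.pinpoint(q,'wrist')[:2]: print(q,r['p'],np.array(r['centre']).round(1))"
```

```text
13.0833 tcp [-125.8 -117.6] 215.05865731786304 F [-0.1 -0.6 -0.8]
wrist   outline [100.6 -91.3] [59.1 30.3] 3.642807960510254 y -107.85896362029092 -75.84295302607514
top 0.74 bar in groove frame [  2.6 -13.7] 36.6
top   outline [ -2.3 -14.3] [ 32.6 140.9] 0.34622395038604736 y -84.70959680462244 56.174340792133464
top   outline [148.8 -80.8] [145.   31.2] 3.834932565689087 y -99.42449819925015 -63.294086322420846
top   outline [-106.7    8.8] [267.3 249.5] 0.010833951644599438 y -115.89047953343233 133.58088714369117
scene 0.9 bar in groove frame [  0.1 -17. ] 42.8
scene 0.69 bar in groove frame [ -3.7 124.2] 40.5
scene   outline [  7.4 -15.9] [141.5  50. ] 89.090576171875 y -86.40234846746587 55.15778745184105
stop_face 0.6 [628.6 107.3  40.4]
```

View pics/w2.png

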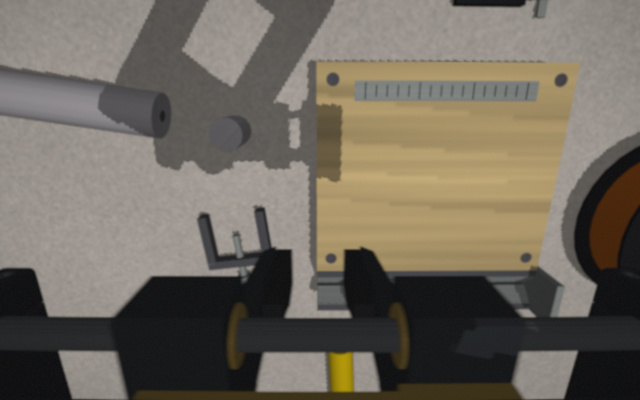

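The robot's shadow falls on the left. The plywood is clear, and the bar, hidden here by the gripper, reads x≈0, y≈-15 in the groove from the top and scene cameras. It is seated and parallel (0.35°), with its end at y≈-85. Next I go down behind that end with closed fingers.

Emit:
carry_out:
  plan:
    - {"claw":0,"translation":[-0.21,-0.02,0],"dr":[0,0,0]}
    - {"claw":0,"translation":[-0.21,0,0],"dr":[0,0,0]}
    - {"claw":0,"translation":[-0.21,0,0],"dr":[0,0,0]}
    - {"claw":0,"translation":[-0.21,0,0],"dr":[0,0,0]}
    - {"claw":0,"translation":[0,0,0],"dr":[0,0,0]}
    - {"claw":0,"translation":[0,0,0.22],"dr":[0,0,0]}
    - {"claw":0,"translation":[0,0,0.22],"dr":[0,0,0]}
    - {"claw":0,"translation":[0,0,0.22],"dr":[0,0,0]}
    - {"claw":0,"translation":[0,0,0.2],"dr":[0,0,0]}
    - {"claw":0,"translation":[0,0,0.15],"dr":[0,0,0]}
    - {"claw":0,"translation":[0,0,0.1],"dr":[0,0,0]}
    - {"claw":0,"translation":[0,0,0.04],"dr":[0,0,0]}
    - {"claw":0,"translation":[0,0,0],"dr":[0,0,0]}
    - {"claw":0,"translation":[0,0,0],"dr":[0,0,0]}

```text
t: 14.85
eef_pos: [683.0, -128.3, 43.4]
tcp_rot: [[-0.977, -0.212, 0.001], [-0.212, 0.977, -0.001], [-0.001, -0.001, -1.0]]
force: [0.6, -0.5, 0.5]
opening: 0.006
grasp_force: 0.0
```

```bash
python3 bar.py; python3 -c "
from h import *
f=eyes.grab_frame('scene'); save(f,'s1.png',(230,160,400,270),4)"
```

```text
14.85 tcp [   1.3 -119.9] 43.449737429974476 F [ 0.6 -0.5  0.5]
wrist 0.88 bar in groove frame [  1.1 -14.5] 42.2
wrist   outline [ -2.3 -29.3] [ 34.4 123.4] 0.06586429476737976 y -91.05564132767795 32.40517862998833
top 0.8 bar in groove frame [  2.2 -17.1] 40.5
top   outline [155.3 -81.4] [134.  35.] 3.8393197059631348 y -99.40242576058732 -60.47348700859533
top   outline [-2.3 19.3] [34.2 76.5] 0.8999144434928894 y -18.78218324927693 57.59335815465548
scene 0.68 bar in groove frame [ -2.3 -17.4] 44.4
scene   outline [  7.2 -16.1] [141.9  49.8] 89.22469329833984 y -86.75152986856394 55.15778745184105
```

View pics/s1.png

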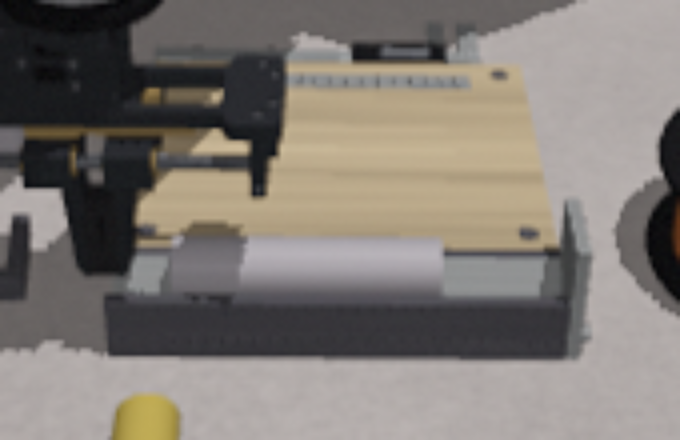

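The scene crop shows the bar in the groove, from (172,262) to (443,262), with about 65 mm of groove left before the plate. The closed fingers stand just behind its free end at (100,265), clear of it. Now pushing along the groove.

Emit:
carry_out:
  plan:
    - {"claw":0,"translation":[0,0.015,0.006],"dr":[0,0,0]}
    - {"claw":0,"translation":[0,0.015,0],"dr":[0,0,0]}
    - {"claw":0,"translation":[0,0.015,0],"dr":[0,0,0]}
    - {"claw":0,"translation":[0,0.015,0],"dr":[0,0,0]}
    - {"claw":0,"translation":[0,0.015,0],"dr":[0,0,0]}
    - {"claw":0,"translation":[0,0.015,0],"dr":[0,0,0]}
    - {"claw":0,"translation":[0,0.015,0],"dr":[0,0,0]}
    - {"claw":0,"translation":[0,0.015,0],"dr":[0,0,0]}
    - {"claw":0,"translation":[0,0.015,0],"dr":[0,0,0]}
    - {"claw":0,"translation":[0,0.015,0],"dr":[0,0,0]}
    - {"claw":0,"translation":[0,0.015,0],"dr":[0,0,0]}
    - {"claw":0,"translation":[0,0.015,0],"dr":[0,0,0]}
    - {"claw":0,"translation":[0,0.015,0],"dr":[0,0,0]}
    - {"claw":0,"translation":[0,0.015,0],"dr":[0,0,0]}
    - {"claw":0,"translation":[0,0.015,0],"dr":[0,0,0]}
    - {"claw":0,"translation":[0,0.015,0],"dr":[0,0,0]}
    - {"claw":0,"translation":[0,0.015,0],"dr":[0,0,0]}
    - {"claw":0,"translation":[0,0.015,0],"dr":[0,0,0]}
    - {"claw":0,"translation":[0,0.015,0],"dr":[0,0,0]}
    - {"claw":0,"translation":[0,0.015,0],"dr":[0,0,0]}

```text
t: 17.02
eef_pos: [672.8, -83.7, 41.4]
tcp_rot: [[-0.977, -0.212, 0.0], [-0.212, 0.977, -0.0], [-0.0, -0.0, -1.0]]
force: [0.6, -1.6, -1.6]
opening: 0.005
grasp_force: 1.5
```

```bash
python3 bar.py
```

```text
17.0167 tcp [  0.6 -74.2] 41.37685862611022 F [ 0.6 -1.6 -1.6]
wrist 0.57 bar in groove frame [-0.7 11.3] 40.3
wrist   outline [-2.5  6.3] [ 35.  139.2] 0.07127673178911209 y -63.28023668592917 75.94763674424227
wrist   outline [ 59.2 -81.5] [24.1 12.7] 0.18466438353061676 y -87.81056945215221 -75.1266317329566
top 0.77 bar in groove frame [ 2.4 11.1] 38.5
top   outline [-1.8 55.9] [31.5 52.1] 2.949972152709961 y 30.411907496850493 81.9520789234563
scene 0.89 bar in groove frame [-2.1 10.6] 45.1
scene   outline [ 8.8 11.3] [ 49.1 143.8] 0.9365437626838684 y -60.91227138057004 82.79217322106524
```

Emit:
carry_out:
  plan:
    - {"claw":0,"translation":[0,0.015,0],"dr":[0,0,0]}
    - {"claw":0,"translation":[0,0.015,0],"dr":[0,0,0]}
    - {"claw":0,"translation":[0,0.015,0],"dr":[0,0,0]}
    - {"claw":0,"translation":[0,0.015,0],"dr":[0,0,0]}
    - {"claw":0,"translation":[0,0.015,0],"dr":[0,0,0]}
    - {"claw":0,"translation":[0,0.015,0],"dr":[0,0,0]}
    - {"claw":0,"translation":[0,0.015,0],"dr":[0,0,0]}
    - {"claw":0,"translation":[0,0.015,0],"dr":[0,0,0]}
    - {"claw":0,"translation":[0,0.015,0],"dr":[0,0,0]}
    - {"claw":0,"translation":[0,0.015,0],"dr":[0,0,0]}
    - {"claw":0,"translation":[0,0.015,0],"dr":[0,0,0]}
    - {"claw":0,"translation":[0,0.015,0],"dr":[0,0,0]}

```text
t: 18.47
eef_pos: [667.0, -57.3, 41.3]
tcp_rot: [[-0.977, -0.212, -0.0], [-0.212, 0.977, -0.0], [0.0, -0.0, -1.0]]
force: [0.7, -3.2, -1.0]
opening: 0.005
grasp_force: 1.1
```

Emit:
carry_out:
  plan:
    - {"claw":0,"translation":[0,0.005,0],"dr":[0,0,0]}
    - {"claw":0,"translation":[0,0.005,0],"dr":[0,0,0]}
    - {"claw":0,"translation":[0,0.005,0],"dr":[0,0,0]}
    - {"claw":0,"translation":[0,0.005,0],"dr":[0,0,0]}

```text
t: 18.8
eef_pos: [666.4, -54.6, 41.3]
tcp_rot: [[-0.977, -0.212, -0.0], [-0.212, 0.977, -0.0], [0.0, -0.0, -1.0]]
force: [0.5, -2.6, -0.9]
opening: 0.004
grasp_force: 1.1
```

```bash
python3 bar.py; python3 -c "
from h import *
f=eyes.grab_frame('scene'); save(f,'s2.png',(230,160,400,270),4)"
```

```text
18.8 tcp [  0.4 -44.4] 41.268375474240116 F [ 0.5 -2.6 -0.9]
wrist 0.56 bar in groove frame [ 1.9 39.8] 42.2
wrist   outline [-2.5 36.4] [ 34.5 138.8] 0.05996200442314148 y -33.02522521237489 105.83983167865973
top 0.53 bar in groove frame [ 3.1 39.9] 37.6
top   outline [-2.4 90.8] [44.7 40.1] 76.54237365722656 y 65.76598916239352 112.47668330284148
scene 0.7 bar in groove frame [-2.2 38.3] 43.5
scene   outline [ 8.3 41.4] [ 49.2 141.1] 0.9417803883552551 y -29.41064916359127 111.77193354111935
```

View pics/s2.png

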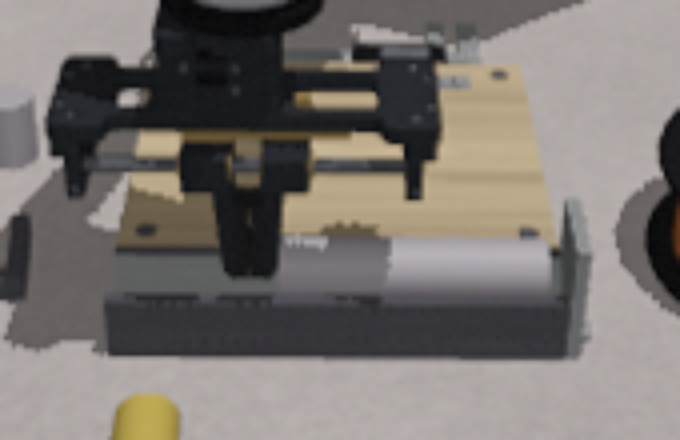

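The bar's far end is at (550,265) and the plate face at about (566,265), so roughly 8 mm remain. I'll creep from here and watch the force.

Emit:
carry_out:
  plan:
    - {"claw":0,"translation":[0,0.005,0],"dr":[0,0,0]}
    - {"claw":0,"translation":[0,0.005,0],"dr":[0,0,0]}
    - {"claw":0,"translation":[0,0.005,0],"dr":[0,0,0]}
    - {"claw":0,"translation":[0,0.005,0],"dr":[0,0,0]}
    - {"claw":0,"translation":[0,0.005,0],"dr":[0,0,0]}
    - {"claw":0,"translation":[0,0.005,0],"dr":[0,0,0]}

```text
t: 19.8
eef_pos: [665.5, -50.2, 41.3]
tcp_rot: [[-0.977, -0.212, 0.0], [-0.212, 0.977, -0.0], [-0.0, -0.0, -1.0]]
force: [0.8, -3.0, -0.5]
opening: 0.005
grasp_force: 1.1
```

Emit:
carry_out:
  plan:
    - {"claw":0,"translation":[0,0.003,0],"dr":[0,0,0]}
    - {"claw":0,"translation":[0,0.003,0],"dr":[0,0,0]}
    - {"claw":0,"translation":[0,0.003,0],"dr":[0,0,0]}

```text
t: 20.05
eef_pos: [665.2, -48.9, 41.3]
tcp_rot: [[-0.977, -0.212, 0.0], [-0.212, 0.977, -0.0], [0.0, -0.0, -1.0]]
force: [0.9, -2.7, -1.9]
opening: 0.008
grasp_force: 1.1
```

Emit:
carry_out:
  plan:
    - {"claw":0,"translation":[0,0.003,0],"dr":[0,0,0]}
    - {"claw":0,"translation":[0,0.003,0],"dr":[0,0,0]}
    - {"claw":0,"translation":[0,0,0],"dr":[0,0,0]}

```text
t: 20.3
eef_pos: [665.0, -47.9, 41.3]
tcp_rot: [[-0.977, -0.212, -0.0], [-0.212, 0.977, 0.0], [-0.0, 0.0, -1.0]]
force: [0.2, -1.9, -0.4]
opening: 0.003
grasp_force: 1.0
```

Emit:
carry_out:
  plan:
    - {"claw":0,"translation":[0,0.003,0],"dr":[0,0,0]}
    - {"claw":0,"translation":[0,0.003,0],"dr":[0,0,0]}

```text
t: 20.47
eef_pos: [664.8, -47.1, 41.3]
tcp_rot: [[-0.977, -0.212, -0.0], [-0.212, 0.977, 0.0], [0.0, 0.0, -1.0]]
force: [0.1, -2.3, -0.5]
opening: 0.005
grasp_force: 1.1
```

Emit:
carry_out:
  plan:
    - {"claw":0,"translation":[0,0.003,0],"dr":[0,0,0]}
    - {"claw":0,"translation":[0,0.003,0],"dr":[0,0,0]}

```text
t: 20.63
eef_pos: [664.6, -46.2, 41.3]
tcp_rot: [[-0.977, -0.212, -0.0], [-0.212, 0.977, -0.0], [0.0, -0.0, -1.0]]
force: [1.4, -2.2, -0.7]
opening: 0.005
grasp_force: 1.1
```

Emit:
carry_out:
  plan:
    - {"claw":0,"translation":[0,0.002,0],"dr":[0,0,0]}
    - {"claw":0,"translation":[0,0.002,0],"dr":[0,0,0]}

```text
t: 20.8
eef_pos: [664.5, -45.6, 41.3]
tcp_rot: [[-0.977, -0.212, 0.0], [-0.212, 0.977, -0.0], [-0.0, -0.0, -1.0]]
force: [0.9, -2.4, -1.3]
opening: 0.004
grasp_force: 1.1
```

```bash
python3 bar.py | grep -v outl; python3 -c "
from h import *
f=eyes.grab_frame('scene'); save(f,'s3.png',(320,200,390,252),9)"
```

```text
20.8 tcp [  0.4 -35.2] 41.33877572980966 F [ 0.9 -2.4 -1.3]
wrist 0.88 bar in groove frame [-0.2 51.3] 43.2
scene 0.81 bar in groove frame [ 3.1 48.3] 45.1
```

View pics/s3.png

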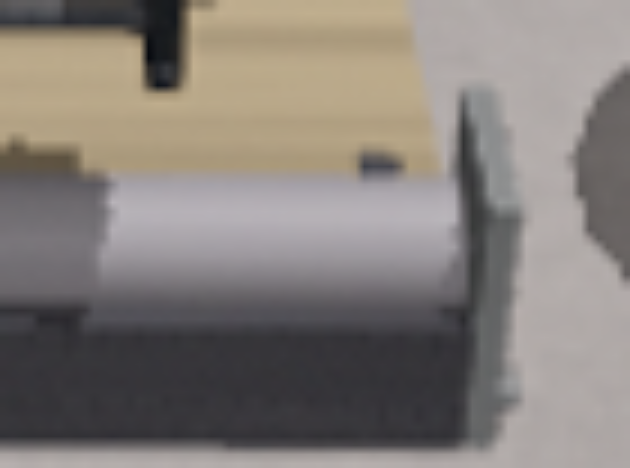

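The bar end at (460,250) nearly meets the plate face. It isn't touching yet, because the force still reads like plain friction. I'll creep on in 0.3 mm steps until it rises.

Emit:
carry_out:
  plan:
    - {"claw":0,"translation":[0,0.002,0],"dr":[0,0,0]}
    - {"claw":0,"translation":[0,0.002,0],"dr":[0,0,0]}

```text
t: 21.47
eef_pos: [664.4, -45.2, 41.4]
tcp_rot: [[-0.977, -0.212, 0.0], [-0.212, 0.977, -0.0], [-0.0, -0.0, -1.0]]
force: [0.7, -2.6, -0.8]
opening: 0.008
grasp_force: 1.1
```

Emit:
carry_out:
  plan:
    - {"claw":0,"translation":[0,0.002,0],"dr":[0,0,0]}
    - {"claw":0,"translation":[0,0.002,0],"dr":[0,0,0]}

```text
t: 21.63
eef_pos: [664.3, -44.5, 41.3]
tcp_rot: [[-0.977, -0.212, 0.0], [-0.212, 0.977, -0.0], [-0.0, -0.0, -1.0]]
force: [0.1, -3.0, -1.0]
opening: 0.005
grasp_force: 1.1
```

Emit:
carry_out:
  plan:
    - {"claw":0,"translation":[0,0.002,0],"dr":[0,0,0]}
    - {"claw":0,"translation":[0,0.002,0],"dr":[0,0,0]}

```text
t: 21.8
eef_pos: [664.1, -44.1, 41.3]
tcp_rot: [[-0.977, -0.212, 0.0], [-0.212, 0.977, -0.0], [-0.0, -0.0, -1.0]]
force: [0.8, -4.9, -0.6]
opening: 0.0
grasp_force: 1.9
```

Emit:
carry_out:
  plan:
    - {"claw":0,"translation":[0,0.002,0],"dr":[0,0,0]}
    - {"claw":0,"translation":[0,0.002,0],"dr":[0,0,0]}

```text
t: 21.97
eef_pos: [664.2, -44.0, 41.4]
tcp_rot: [[-0.977, -0.212, 0.001], [-0.212, 0.977, -0.001], [-0.0, -0.001, -1.0]]
force: [0.6, -6.2, -1.6]
opening: 0.006
grasp_force: 3.0
```

The force is rising (2.5 to 6 N) and the tool has stalled, so the bar is against the stop. I'll back away along the groove, then rise.

Emit:
carry_out:
  plan:
    - {"claw":0,"translation":[0,-0.01,0],"dr":[0,0,0]}
    - {"claw":0,"translation":[0,-0.03,0],"dr":[0,0,0]}
    - {"claw":0,"translation":[0,-0.1,0],"dr":[0,0,0]}
    - {"claw":0,"translation":[0,-0.1,0],"dr":[0,0,0]}
    - {"claw":0,"translation":[0,0,-0.2],"dr":[0,0,0]}
    - {"claw":0,"translation":[0,0,-0.25],"dr":[0,0,0]}
    - {"claw":0,"translation":[0,0,-0.25],"dr":[0,0,0]}
    - {"claw":0,"translation":[0.1,0,-0.25],"dr":[0,0,0]}
    - {"claw":0,"translation":[0.2,0,-0.1],"dr":[0,0,0]}
    - {"claw":0,"translation":[0.25,0,-0.1],"dr":[0,0,0]}
    - {"claw":0,"translation":[0.25,0,0],"dr":[0,0,0]}
    - {"claw":0,"translation":[0.25,0,0],"dr":[0,0,0]}
    - {"claw":0,"translation":[0,0,0],"dr":[0,0,0]}
    - {"claw":0,"translation":[0,0,0],"dr":[0,0,0]}

```text
t: 23.13
eef_pos: [516.4, -113.2, 214.3]
tcp_rot: [[-0.978, -0.209, 0.0], [-0.209, 0.978, -0.0], [-0.0, -0.0, -1.0]]
force: [1.1, 0.1, 0.6]
opening: 0.005
grasp_force: 0.0
```

```bash
python3 bar.py; python3 -c "
from h import *
f=eyes.grab_frame('scene');g=eyes.grab_frame('top')
im=np.hstack([cv2.resize(f['frame'][190:260,250:390],(400,200)),cv2.resize(g['frame'][140:210,250:390],(400,200))])
cv2.imwrite('pics/fin.png',im[:,:,::-1])"
```

```text
23.1333 tcp [-158.5  -70.4] 214.2586279810886 F [1.1 0.1 0.6]
wrist   outline [-15.4 101.5] [40.4 16.6] 89.61228942871094 y 81.3049967119726 121.66489307025145
wrist   outline [ 71.  -86.5] [49.9 26.1] 0.03288951888680458 y -99.52412667195988 -73.4158553064894
top 0.77 bar in groove frame [ 1.1 55.7] 40.2
top   outline [-1.7 51.5] [143.2  37.3] 89.55191040039062 y -20.147703070325786 123.11996582585968
top   outline [149.3 -81.4] [147.5  33.3] 4.274965286254883 y -100.8877087065176 -60.47348700859533
scene 0.88 bar in groove frame [-0.6 50.1] 39.7
scene   outline [ 8.1 52.2] [ 49.2 141.7] 0.9435849189758301 y -18.892825078711525 122.80788220027897
```

View pics/fin.png

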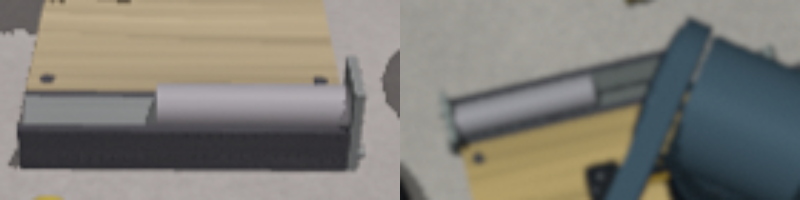

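Both views show the bar seated in the groove with its end against the stop plate (scene crop (345,105), top crop (455,120)) and the arm clear of it. Handing in.

```bash
python3 -c "
from cell import ctrl
print(ctrl.finish_job())"
```

```text
the job is handed in; nothing more can be done
None
```

I rolled the bar into the V-block groove and pushed it up against the stop plate, where the push force rose to about 6 N and the tool stalled. The arm was clear of everything when I handed the job in at about 23 s, and no verdict was returned.

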